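# Pack the last tea glass and close the case

## Task

Pack up the tea glasses: take the tea glass that still stands out on the cart and set it down upright in the empty middle bay of the open wooden case (set it down, do not drop it in). Then push the lid fully shut, and after that fold the brass clamp at the case's left end flat down onto the closed lid. The two glasses already in the case stay standing in their bays, and the orange bowl is left where it is.

Things in the scene. Friction and masses are not known exactly. Their poses are not given: they have to be found in the camera images.
- glass: The tea glass to pack, the only one outside the case: a waisted, pale clear glass, 64 mm across its rim, 89 mm tall, loose (about 70 g), standing upright on the cart to the right of the case. Origin: centre of its underside, z up.
- chest: The case: open-topped, pale wood, fixed: 180 mm (its x, front to back) by 290 mm (y) by 106 mm tall; walls and floor 8 mm. Origin: centre of its underside; x points to the hinge side, away from the robot, y to its left end. Dividers (6 mm thick, tops 48 mm above the cart) at y = +46 and -46 mm make three bays; the middle one (164 by 86 mm) is empty.
- bay (a point): Centre of the middle bay, on its floor, 8 mm above the case's underside; fixed to the case.
- lid_hinge_line (a point): Middle of the lid's hinge line, on the top of the case's far wall, 106 mm above the cart; the hinge runs along the case's y.
- lid (a joint): The lid, a flat brown board 184 by 290 by 10 mm hinged on the case's far rim. Angle in rad: 0 = shut, flat on the walls (upper face 116 mm above the cart), 1.57 = upright, more = leaning back away from the robot; range 0 to 1.95. Stiff hinge: it stays where left; 3 to 5 N at its free edge moves it. Its outer face is bare.
- lid_edge (a point): Middle of the lid's free edge, on its outer (upper when shut) face, 180 mm from the hinge line.
- clamp (a joint): Hold-down clamp: brass strap 70 x 24 x 5 mm with a red tip, pivoted in a bracket outside the case's left end wall. Angle in rad: 0 = flat over the lid, pointing to the case's -y (upper face 123 mm above the cart); 1.57 = straight up; more = leaning outwards, to +y; range 0 to 1.9. It stays where left; 2 N at the tip moves it.
- clamp_pivot (a point): The clamp's pivot axis, which runs along the case's x: 45 mm in front of the case's centre (its x = -45 mm), at its y = +153 mm, 120 mm above the cart.
- clamp_tip (a point): End of the clamp strap (the red tip), 70 mm from the pivot axis, mid-thickness.
- glass_1: Tea glass already packed in the case's left bay (about 94 mm left of the middle), upright, 63 mm across, 81 mm tall, loose. Origin: centre of its underside.
- glass_2: Tea glass already packed in the case's right bay (about 94 mm right of the middle), upright, 66 mm across, 82 mm tall, loose. Origin: centre of its underside.
- orange_bowl: Small orange bowl, 96 mm across, 43 mm tall, loose, standing on the cart beside the glass to pack. Origin: centre of its underside. To be left alone.

How it is judged:
On the way, in this order (a step that is already met when the one before it is completed fails the run):
1. the glass stands upright on the floor of the middle bay, let go, with the lid still open (z of glass in the frame of bay between -0.006 and 0.006 m and y of glass in the frame of bay between -0.032 and 0.032 m and x of glass in the frame of bay between -0.075 and 0.075 m and angle between glass's own z axis and vertical below 0.12 rad and contact force between the fingers and glass below 0.1 N and value of joint lid above 0.5 rad), for 0.2 s.
2. the lid is fully shut while the clamp is still up (value of joint lid below 0.04 rad and value of joint clamp above 0.7 rad), for 0.1 s.
3. the clamp is flat down (value of joint clamp below 0.1 rad and value of joint lid below 0.04 rad), for 0.1 s.
At the end, for the whole second after the job is handed in: The lid is shut (under 0.04 rad) and the clamp lies on it (under 0.1 rad); the glass stands at rest and upright (within 0.12 rad) on the floor of the middle bay; the two other glasses still stand upright (within 0.15 rad) in their bays, moved by less than 60 mm (all of step 3 and z of glass in the frame of bay between -0.006 and 0.006 m and y of glass in the frame of bay between -0.032 and 0.032 m and x of glass in the frame of bay between -0.075 and 0.075 m and angle between glass's own z axis and vertical below 0.12 rad and angle between each of glass_1, glass_2's own z axis and vertical below 0.15 rad and distance of each of glass_1, glass_2 from where it was at the start of the episode below 0.06 m and linear speed of glass below 0.02 m/s); the robot touches nothing.
It fails at once if the glass is let go over the case with its base more than 30 mm above the bay floor (dropped in) (z of glass in the frame of bay above 0.03 m and horizontal distance between glass and bay below 0.1 m and contact force between the fingers and glass below 0.02 N).
It fails at once if the orange bowl is knocked over or shifted by more than 40 mm (angle between orange_bowl's own z axis and vertical above 0.3 rad or distance of orange_bowl from where it was at the start of the episode above 0.04 m).
It fails at once if a glass already in the case is knocked over (angle between any of glass_1, glass_2's own z axis and vertical above 0.5 rad).
It also fails if it takes over 64 s, if anything falls off the work surface, if the arm or the gripper's body presses on something with over 40 N, if the wrist force passes 120 N, or if a joint passes its speed limit or range.

## Robot

A 6-joint arm with a two-finger parallel gripper is mounted at the origin on a cart in front of the work surface, level with it; the furniture and walls round the work are solid. World frame = base frame: x ahead of the robot, y to its left, z up, the work surface at z = 0. Lengths are in m, angles in rad, forces in N, time in s.
With the tool pointing down it reaches from about 0.35 to 0.85 m from the base axis. Payload 8.1 kg.
Tool frame: the origin (TCP) lies on the centre line of the jaws, within the pads' length; the fingertips stand robot.tips_ahead ahead of it and the grasp point (between the pads) lies 6 mm ahead of it (robot.tips_ahead is the distance from the TCP to the fingertips, in m); z points along the fingers, y is the line along which they close (so a half turn about z gives the same grasp; the last joint's range is limited). The gripper opens to 93 mm and grips with 3 to 60 N. Pads are 15 mm wide; open, the fingers measure 128 mm over their backs; the gripper's body (75 mm by 188 mm) begins 65 mm behind the grasp point.
Start: joints at [-0.085, 0.13, 1.488, -0, 1.523, -0.085], TCP at [0.6, 0, 0.244] pointing down, gripper open.
Joint ranges: [-2.96, 2.96], [-0.89, 2.26], [0.02, 2.5], [-1.34, 4.48], [0, 2.73], [-2.66, 2.66]. Speed limits (rad/s): [2.39, 2.39, 2.79, 3.14, 3.14, 3.14].

## Interface

Orientations are given as a rotation vector (axis times angle).
In Python, from plant import robot gives the robot as it stands.
- The arm moves only by the tool apply_moves, never from a script. Its arguments are lists of equal length, an entry for each row: "delta_pos": the shift along the tool's x, y, z in cm, a list of three; "twist": the turn about the tool's z in rad. A call has 1 to 8 rows; each row shifts and turns the commanded pose from where the row before left it, along the tool's axes as they then stand; what a row does not reach is not made up. A row lasts 1/8 s, in which the tool goes at most 62.5 mm and 10.7 degrees, less where a joint would pass 70% of its speed; a pose out of reach is approached as far as the arm can. A call with a gripper value outside its range is refused whole. "gripper" is the finger opening in cm, from 0 to 9.3, set as the call begins (left out, the last holds). The fingers move at their own pace and stop on an object; "squeeze" is the grip in N (left out, the last holds). Time passes only in rows, so rows that do not move let the fingers close. It gives the time, the measured TCP pose, the force, the opening and the grip force at its end, in the units of the state.
- robot.read_state(): the state, without advancing time (a new reading comes with each control period).
- robot.read_camera(name): name is "scene" or "side" or "wrist"; returns a dict with "frame" (400x640x3 uint8, red, green, blue), "vertical_fov" (degrees; the focal length in pixels is half the picture's height over the tangent of half this angle, whatever the lens; pixels are square), "cx", "cy" (the principal point, pixels), "R" (3x3) and "t" (3): a world point X has camera coordinates R X + t. Camera axes: x right, y down, z forward; pixel columns grow to the right and rows downward; lengths in m; the calibration is good to about 2 mm. A picture is of the moment at which its call begins. There is no depth.
- robot.close_job(): hands the job in; it is judged then, once.
The state is a dict: "t": time; "q": joint angles; "dq": joint speeds; "joint_torque": joint torques, N m; "tool_pos": TCP position; "orientation": TCP orientation; "force": force on the tool from outside, world axes, zero at the start; "wrist_torque": the same for the moment, N m; "opening": finger opening in m; "gripper_force": force on a finger pad.
Only numpy, scipy, OpenCV 4.12 (cv2) and the standard library are available. Lean on these libraries where they do the work, as an engineer would, in place of code of your own. Each camera call takes 0.05 s, during which the arm holds its last target. There are 200 camera calls.

## Working session

There is one attempt and no reset: what is moved stays moved. The work goes in short steps, Python scripts to look and compute and a tool call to move; the robot and the scene stay as the last step left them, time stands still between calls to the robot, and variables do not carry over. Pictures are saved under pics/ and viewed, at most 10 in all, crops included, and the job is handed in when it is done.

Besides the shell and the picture viewer there is one more tool, called after "Call:" in YAML: its name, and indented under it one key for each argument. apply_moves: Moves the arm, as the interface text tells. Its arguments: {"type":"object","properties":{"delta_pos":{"type":"array"},"twist":{"type":"array"},"gripper":{"type":"number"},"squeeze":{"type":"number"}},"required":["delta_pos","twist"]}

```bash
ls; mkdir -p pics
python3 - <<'E'
from plant import robot
import cv2,pickle
s=robot.read_state(); print(s, robot.tips_ahead)
d={}
for n in ["scene","side","wrist"]:
    c=robot.read_camera(n); d[n]=c
    cv2.imwrite(f"pics/{n}0.png",c["frame"][:,:,::-1])
    print(n,c["vertical_fov"],c["cx"],c["cy"],c["R"],c["t"], [k for k in c])
pickle.dump(d,open("cams0.pkl","wb"))
E
```

```text
pics
{'t': 0.0, 'q': array([-8.54306949e-02,  1.31151275e-01,  1.48925076e+00,  1.28382724e-05,
        1.52300911e+00, -8.53939824e-02]), 'dq': array([-0.00174446,  0.00042324, -0.00125393,  0.00074025,  0.0003358 ,
       -0.00212142]), 'joint_torque': array([-1.61290725e-03, -5.59853125e+01, -4.91755986e+01,  7.67333270e-02,
        3.59135563e-02, -2.97389461e-04]), 'tool_pos': array([5.99483938e-01, 5.26567885e-05, 2.42608982e-01]), 'orientation': array([-2.22049321e+00, -2.22041030e+00,  1.82394828e-03]), 'force': array([ 0.2948639 , -0.65084249,  0.03803588]), 'wrist_torque': array([ 0.06544486, -0.01324032,  0.04939414]), 'gripper_force': 0.0, 'opening': 0.09344453003342161} 0.025
scene 43.34927713266085 320.6472430468775 198.19135154562994 [[ 0.56595625 -0.82421287 -0.01914855]
 [-0.58800887 -0.38726588 -0.7101202 ]
 [ 0.57787463  0.41315649 -0.70382003]] [-0.3429366   0.36257104  1.32658796] ['frame', 'vertical_fov', 'cx', 'cy', 'R', 't']
side 51.59927828980395 315.4397838741047 201.60884355135252 [[-0.09091813  0.99579407  0.01131625]
 [ 0.82462695  0.08165127 -0.55975304]
 [-0.55832274 -0.04156002 -0.82858221]] [ 0.10414639 -0.37044849  1.37020681] ['frame', 'vertical_fov', 'cx', 'cy', 'R', 't']
wrist 70.02772788744097 319.1299600963078 200.4070387099623 [[ 9.99997045e-01  6.27179223e-04 -2.34873486e-03]
 [ 1.21944559e-03 -9.65216042e-01  2.61450770e-01]
 [-2.10306007e-03 -2.61452862e-01 -9.65213955e-01]] [-0.59855572 -0.03190969  0.39028918] ['frame', 'vertical_fov', 'cx', 'cy', 'R', 't']
```

View pics/scene0.png

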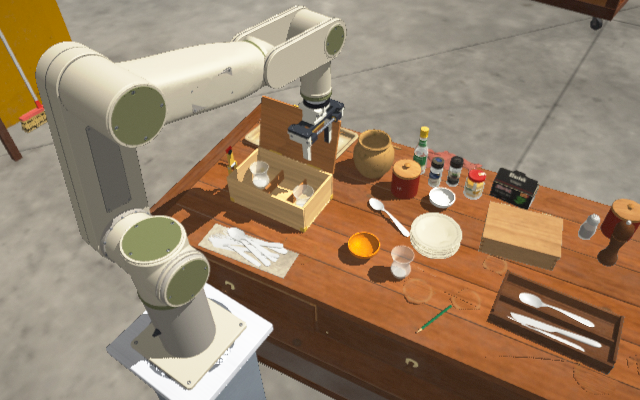

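View pics/side0.png

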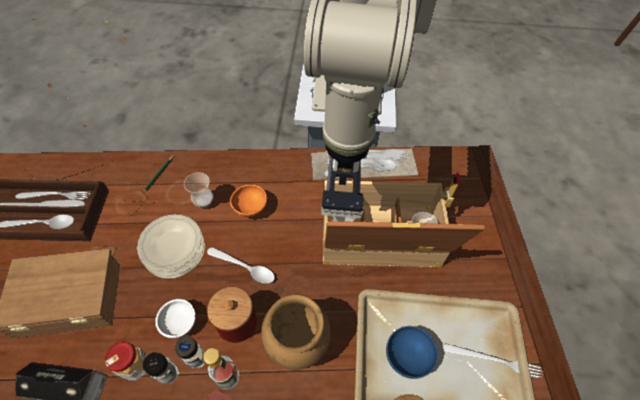

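View pics/wrist0.png

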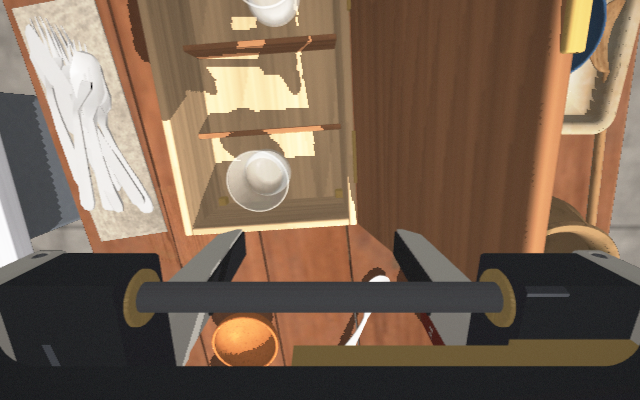

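```bash
cat > h.py <<'E'
import numpy as np,cv2,pickle
def f(c): return 200/np.tan(np.radians(c["vertical_fov"])/2)
def ray(c,u,v):
    d=c["R"].T@np.array([(u-c["cx"])/f(c),(v-c["cy"])/f(c),1]); return -c["R"].T@c["t"],d/np.linalg.norm(d)
def onz(c,u,v,z):
    o,d=ray(c,u,v); return o+d*(z-o[2])/d[2]
def tri(*obs):
    A=np.zeros((3,3));b=np.zeros(3)
    for c,u,v in obs:
        o,d=ray(c,u,v);P=np.eye(3)-np.outer(d,d);A+=P;b+=P@o
    X=np.linalg.solve(A,b)
    return X,[np.linalg.norm(np.cross(X-ray(*q)[0],ray(*q)[1])) for q in obs]
def proj(c,X):
    p=c["R"]@np.asarray(X,float)+c["t"]; return f(c)*p[:2]/p[2]+[c["cx"],c["cy"]]
def crop(c,u0,v0,w,h,s):
    return cv2.resize(c["frame"][v0:v0+h,u0:u0+w,::-1],None,fx=s,fy=s,interpolation=cv2.INTER_NEAREST)
E
python3 - <<'E'
from h import *
d=pickle.load(open("cams0.pkl","rb"));s,si,w=d["scene"],d["side"],d["wrist"]
print("glass foot",onz(s,401,276,0),onz(si,203,206,0))
print("bowl",onz(s,363,247,.02),onz(si,248,202,.02))
for p in [(165,120),(187,235),(356,222),(349,10)]: print("rim",p,onz(w,*p,.106))
M=np.zeros((600,800,3),np.uint8)
a=crop(s,220,90,125,150,4);M[:,:500]=a
b=crop(s,340,225,75,60,4);M[:240,500:]=b
b=crop(si,170,160,100,60,3);M[240:420,500:]=b
b=crop(si,390,165,100,60,3);M[420:,500:]=b
cv2.imwrite("pics/m1.png",M)
cv2.imwrite("pics/m2.png",crop(w,130,0,300,240,2.5))
E
```

```text
glass foot [ 0.47808695 -0.36879775  0.        ] [ 0.49921683 -0.36098993  0.        ]
bowl [ 0.49568421 -0.22975486  0.02      ] [ 0.48771531 -0.23891736  0.02      ]
rim (165, 120) [0.4542883  0.07431109 0.106     ]
rim (187, 235) [ 0.46101732 -0.04114619  0.106     ]
rim (356, 222) [ 0.63673885 -0.0265482   0.106     ]
rim (349, 10) [0.62418968 0.16476025 0.106     ]
```

View pics/m1.png

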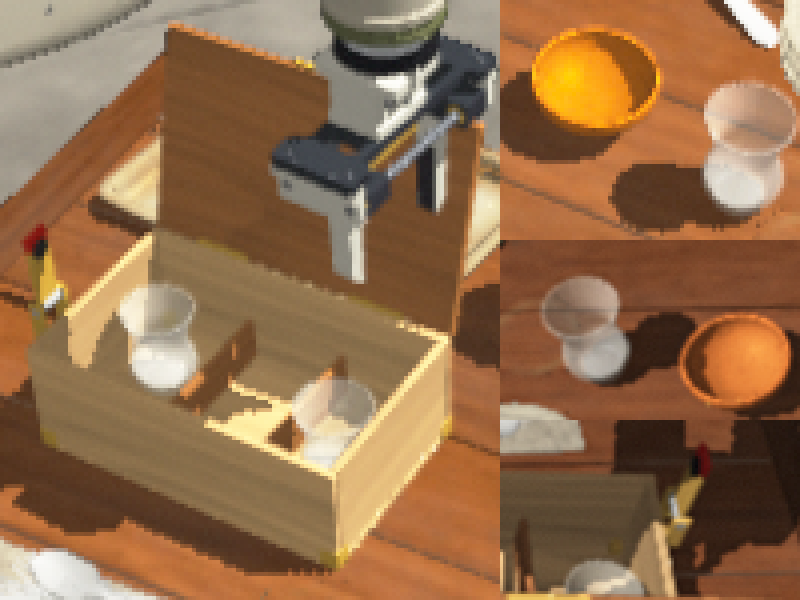

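View pics/m2.png

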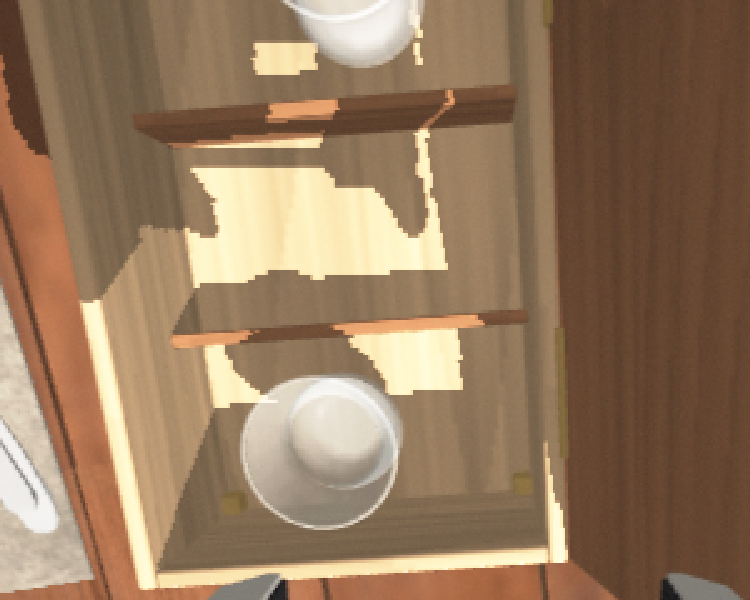

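Run:
```python
from h import *
d=pickle.load(open("cams0.pkl","rb"));s,si,w=d["scene"],d["side"],d["wrist"]
print("glass rim",onz(s,402.5,254.2,.089),onz(si,196.7,181.7,.089),tri((s,402.5,254.2),(si,196.7,181.7)))
print("bowl",onz(s,489.2-340+149-149+214.5 if 0 else 340+95/4,225+72/4,.043),onz(si,170+235/3,160+115/3,.043))
A=onz(w,187.2,235.2,.106);B=onz(w,139,0,.106);C=onz(w,356.8,224,.106)
print(A,B,C,"front yaw",np.degrees(np.arctan2(-(B-A)[0],(B-A)[1])),"side yaw",np.degrees(np.arctan2((C-A)[1],(C-A)[0])))
print("scene NR,NL,FR top",onz(s,303.7,208,.106),onz(s,227.5,176.2,.106),onz(s,331.7,175,.106))
print("divs floor/top",[onz(w,130+p/2.5,q/2.5,.048) for p,q in [(135,117),(514,87),(172,337),(526,312)]])
y=np.radians(4.5);R=np.array([[np.cos(y),-np.sin(y)],[np.sin(y),np.cos(y)]])
c=A[:2]+R@[.09,.145];print("centre",c)
print("clamp tip",tri((s,220+36/4,90+237/4),(si,390+205/3,165+35/3)))
piv=c+R@[-.045,.153];print("pivot",piv)
print("lid tip corner L scene/side", [proj(s,[*(c+R@[.09,0]),.1])])
print("R glass centre rim z=.09",onz(w,130+320/2.5,452/2.5,.09))
```

```text
glass rim [ 0.48328676 -0.36137687  0.089     ] [ 0.484683   -0.36133739  0.089     ] (array([ 0.48402081, -0.36139401,  0.08822334]), [np.float64(0.0002843025978690523), np.float64(0.00028430259786902686)])
bowl [ 0.49311536 -0.23280531  0.043     ] [ 0.49136601 -0.23449639  0.043     ]
[ 0.46119928 -0.0413694   0.106     ] [0.44599831 0.17222767 0.106     ] [ 0.6376378  -0.02872651  0.106     ] front yaw 4.0706801201325735 side yaw 4.098586524816085
scene NR,NL,FR top [ 0.46404442 -0.03843442  0.106     ] [0.44458882 0.2486823  0.106     ] [ 0.63234985 -0.02713144  0.106     ]
divs floor/top [array([0.45476787, 0.14987951, 0.048     ]), array([0.61590482, 0.1613136 , 0.048     ]), array([0.46051533, 0.05854331, 0.048     ]), array([0.62279725, 0.06974313, 0.048     ])]
centre [0.53954527 0.11024493]
clamp tip (array([0.48202183, 0.26103091, 0.18640406]), [np.float64(0.0008929354515810364), np.float64(0.0008929354515810202)])
pivot [0.48267975 0.25924262]
lid tip corner L scene/side [array([294.88772163, 160.82296586])]
R glass centre rim z=.09 [0.53477256 0.01325784 0.09      ]
```

Call:
apply_moves:
  delta_pos:
    - [-4.5,-1.4,0.3]
    - [-4.5,-1.4,0.3]
    - [-4.5,-1.4,0.3]
    - [-4.5,-1.4,0.3]
    - [-4.5,-1.4,0.3]
    - [-4.5,-1.4,0.3]
    - [-4.5,-1.5,0.3]
    - [-4.6,-1.5,0.3]
  twist: [0,0,0,0,0,0,0,0]
  gripper: 9.3

```text
t: 1.15
tool_pos: [0.4852, -0.3622, 0.2192]
orientation: [-2.221, -2.221, -0.0]
force: [0.3, 0.3, 0.7]
opening: 0.0931
gripper_force: 0.0
```

Run:
```python
from plant import robot
from h import *
s=robot.read_state(); print(s["t"],s["tool_pos"],s["orientation"])
d={n:robot.read_camera(n) for n in ["wrist","side","scene"]}
pickle.dump(d,open("cams1.pkl","wb"))
w=d["wrist"]; print("expected rim px",proj(w,[.484,-.3614,.089]),"tip px",proj(w,s["tool_pos"]-[0,0,.025]))
M=np.zeros((600,800,3),np.uint8)
M[:400,:640]=w["frame"][:,:,::-1]
a=crop(d["side"],300,170,200,100,4);M[400:,:]=a[:200]
cv2.imwrite("pics/m3.png",M)
```

```text
1.15 [ 0.48523217 -0.36221371  0.21919564] [-2.22100453e+00 -2.22118272e+00 -8.88444891e-05]
expected rim px [318.41511132 197.7631195 ] tip px [319.8105602  241.36831978]
```

View pics/m3.png

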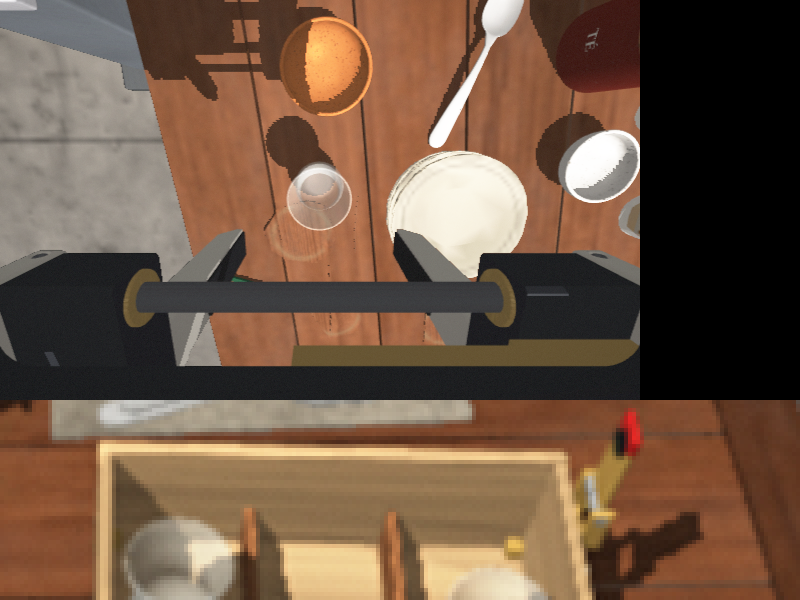

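Run:
```python
from h import *
w=pickle.load(open("cams1.pkl","rb"))["wrist"]
for z in (0,.02,.04): print(onz(w,387,207,z),onz(w,395,180,z),onz(w,397,240,z), onz(w,326,115,z))
d=pickle.load(open("cams1.pkl","rb"));s=d["side"];k=d["scene"]
print("front corners rim",onz(s,300+101/4,170+46/4,.106),onz(s,300+567/4,170+55/4,.106))
print("tip",tri((s,300+632/4,170+25/4),(k,229,149.2)))
i=s["frame"].astype(int);m=(i[:,:,0]>130)&(i[:,:,1]<50)&(i[:,:,2]<50);m[:,:430]=0;m[:,480:]=0;m[220:]=0
print("side red",np.argwhere(m).mean(0),m.sum())
i=k["frame"].astype(int);m=(i[:,:,0]>110)&(i[:,:,1]<50)&(i[:,:,2]<50);m[:,:215]=0;m[:,245:]=0;m[180:]=0;m[:130]=0
print("scene red",np.argwhere(m).mean(0),m.sum())
```

```text
[ 0.5738881 -0.3970688  0.       ] [ 0.5818754 -0.3609777  0.       ] [ 0.59039438 -0.44375914  0.        ] [ 0.49286485 -0.28117968  0.        ]
[ 0.56894801 -0.39116238  0.02      ] [ 0.57649181 -0.35707526  0.02      ] [ 0.58453777 -0.43526022  0.02      ] [ 0.49242361 -0.28170807  0.02      ]
[ 0.56400791 -0.38525597  0.04      ] [ 0.57110821 -0.35317282  0.04      ] [ 0.57868116 -0.4267613   0.04      ] [ 0.49198237 -0.28223646  0.04      ]
front corners rim [ 0.46465358 -0.03896995  0.106     ] [0.4429048  0.24882431 0.106     ]
tip (array([0.48147723, 0.26021957, 0.18724437]), [np.float64(0.0007562166400878977), np.float64(0.0007562166400876821)])
side red [177.56666667 457.3       ] 30
scene red [149.61111111 227.94444444] 18
```

Call:
apply_moves:
  delta_pos:
    - [0.1,-0.1,3.5]
    - [0,0,3.5]
    - [0,0,3.5]
    - [0,0,3.5]
    - [0,0,2.3]
    - [0,0,0]
  twist: [0,0,0,0,0,0]

```text
t: 2.05
tool_pos: [0.4839, -0.3575, 0.0542]
orientation: [-2.217, -2.219, 0.0]
force: [-0.6, 0.1, -0.0]
opening: 0.0931
gripper_force: 0.0
```

Call:
apply_moves:
  delta_pos:
    - [0,0,0]
    - [0,0,0]
    - [0,0,0]
    - [0,0,0]
    - [0,0,0]
    - [0,0,0]
  twist: [0,0,0,0,0,0]
  gripper: 3.0
  squeeze: 12

```text
t: 2.8
tool_pos: [0.4854, -0.3605, 0.0576]
orientation: [2.221, 2.22, 0.0]
force: [-0.7, -0.8, 5.7]
opening: 0.0629
gripper_force: 12.0
```

Call:
apply_moves:
  delta_pos:
    - [0,0,-1.0]
    - [0,0,-2.0]
    - [0,0,-3.0]
    - [0,0,-4.0]
    - [0,0,-4.0]
    - [0,0,-1.0]
    - [0,0,0]
  twist: [0,0,0,0,0,0,0]
  squeeze: 20

```text
t: 3.68
tool_pos: [0.4853, -0.3602, 0.2075]
orientation: [2.22, 2.22, 0.0]
force: [0.2, -0.3, -0.7]
opening: 0.0629
gripper_force: 20.0
```

Run:
```python
from plant import robot
from h import *
s=robot.read_state(); print(s["t"],s["tool_pos"],s["orientation"],s["force"],s["opening"],s["gripper_force"])
d={n:robot.read_camera(n) for n in ["side","scene"]}
pickle.dump(d,open("cams2.pkl","wb"))
M=np.zeros((600,800,3),np.uint8)
for n,x in (("side",0),("scene",400)):
    u,v=proj(d[n],s["tool_pos"]-[0,0,.03]).astype(int)
    M[:,x:x+400]=crop(d[n],u-40,v-60,80,120,5)
cv2.imwrite("pics/m4.png",M)
```

```text
3.675 [ 0.48530709 -0.36021888  0.20753623] [2.22018065e+00 2.22024835e+00 2.01039588e-04] [ 0.18650506 -0.34136758 -0.71414357] 0.06293633399854255 19.99994597703335
```

View pics/m4.png

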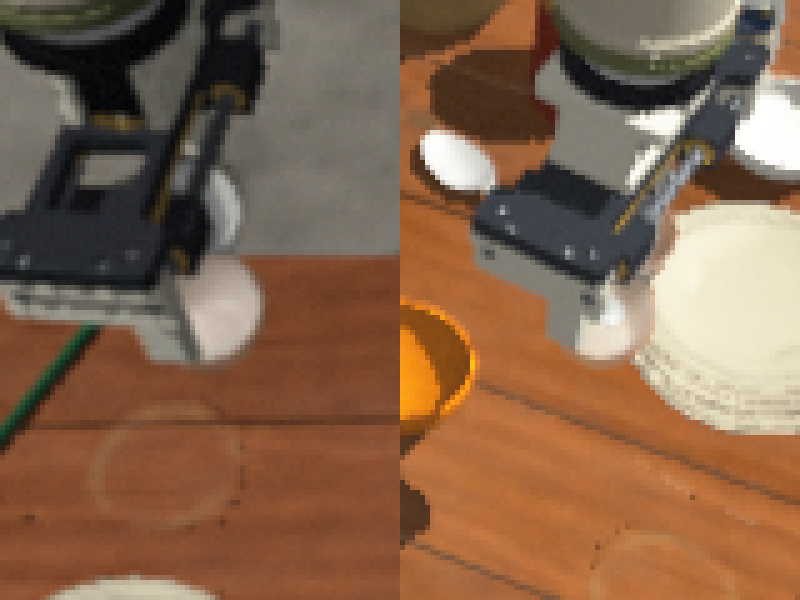

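Run:
```python
from plant import robot
from h import *
s=robot.read_state();p=s["tool_pos"]
d=pickle.load(open("cams2.pkl","rb"))
for n in d:
    o=proj(d[n],p-[0,0,.03]).astype(int)-[40,60]
    for z in (.033,.006,-.025,-.056): print(n,z,(proj(d[n],p+[0,0,z])-o)*5, "scale px/cm",5*np.linalg.norm(proj(d[n],p+[0,.005,0])-proj(d[n],p-[0,.005,0])))
w=robot.read_camera("wrist");pickle.dump(w,open("w2.pkl","wb"))
cv2.imwrite("pics/m5.png",w["frame"][:,:,::-1])
```

```text
side 0.033 [167.04309305 211.93455047] scale px/cm 21.578969249248846
side 0.006 [182.20071062 252.35903409] scale px/cm 21.578969249248846
side -0.025 [198.73785204 296.46262753] scale px/cm 21.578969249248846
side -0.056 [214.41807912 338.28088029] scale px/cm 21.578969249248846
scene 0.033 [212.63725904 219.66953683] scale px/cm 18.842878568976534
scene 0.006 [207.32697862 255.14835404] scale px/cm 18.842878568976534
scene -0.025 [201.4169309  294.63431081] scale px/cm 18.842878568976534
scene -0.056 [195.69746617 332.84695267] scale px/cm 18.842878568976534
```

View pics/m5.png

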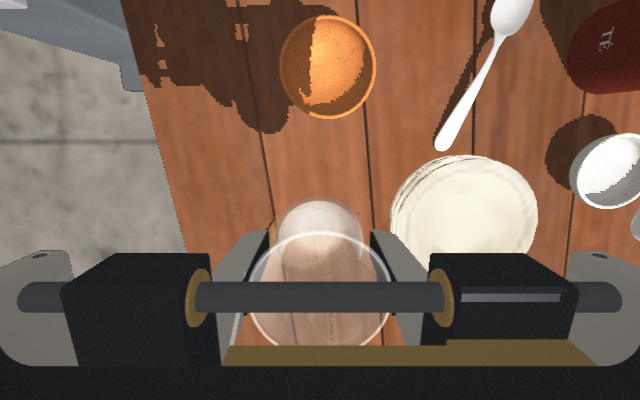

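Run:
```python
from h import *
w=pickle.load(open("w2.pkl","rb"));p=np.array([.4853,-.3602,.2075])
print("rim c",proj(w,p+[0,0,.0315]),"rim top/bot",proj(w,p+[0,.032,.0315]),proj(w,p+[0,-.032,.0315]))
for z,r in((-.0575,.025),(-.04,.027)): print("foot",proj(w,p+[0,0,z]),proj(w,p+[0,r,z]),proj(w,p+[r,0,z]))
```

```text
rim c [322.17585901 298.39402445] rim top/bot [322.4485555  227.98520813] [321.93796717 359.81646068]
foot [321.23797926 226.14496205] [321.32797047 192.76828885] [355.56597197 226.19632054]
foot [321.35575752 235.21794714] [321.4666371  196.10576203] [361.71088803 235.2813676 ]
```

Run:
```python
from h import *
d=pickle.load(open("cams1.pkl","rb"));s,si=d["scene"],d["side"]
X,e=tri((s,261.5,96.5),(si,483,227.5));print("lid TL corner",X,e)
d=pickle.load(open("cams0.pkl","rb"));s,si=d["scene"],d["side"]
X,e=tri((s,261.5,96.5),(si,483,227.5));print("lid TL corner",X,e)
y=np.radians(4.2);r=X[:2]-[.542,.1105]
cx=r@[np.cos(y),np.sin(y)];cy=r@[-np.sin(y),np.cos(y)]
print("case frame",cx,cy,X[2]-.106,"ang",np.arctan2(X[2]-.106,.09-cx))
```

```text
lid TL corner [0.66630437 0.26429058 0.27560099] [np.float64(0.0026451048860932844), np.float64(0.0026451048860933048)]
lid TL corner [0.66630437 0.26429058 0.27560099] [np.float64(0.0026451048860932844), np.float64(0.0026451048860933048)]
case frame 0.13523389339529387 0.14427374162716794 0.1696009949980496 ang 1.831437038848318
```

Call:
apply_moves:
  delta_pos:
    - [2.0,0,0]
    - [4.0,0.4,0]
    - [4.5,0.5,0]
    - [4.5,0.5,0]
    - [4.5,0.5,0]
    - [4.5,0.5,0]
    - [4.5,0.5,0]
    - [4.5,0.5,0]
  twist: [0,0,0,0,0,0,0,0]

```text
t: 4.82
tool_pos: [0.5179, -0.0274, 0.2056]
orientation: [-2.22, -2.221, 0.001]
force: [1.0, 0.4, -1.5]
opening: 0.063
gripper_force: 20.0
```

Call:
apply_moves:
  delta_pos:
    - [4.5,0.3,0]
    - [4.0,0,0]
    - [3.0,0,0]
    - [2.0,0,0]
    - [0.4,0,0]
    - [0,0,0]
    - [0,0,0]
  twist: [0,0,0,0,0,0,0]

```text
t: 5.7
tool_pos: [0.5218, 0.1083, 0.2064]
orientation: [-2.222, -2.221, 0.001]
force: [0.0, -0.2, -0.5]
opening: 0.0629
gripper_force: 20.0
```

Call:
apply_moves:
  delta_pos:
    - [0,0,2]
    - [0,0,3]
    - [0,0,3]
    - [0,0,2.5]
    - [0,0,1.5]
    - [0,0,0.7]
    - [0,0,0.3]
    - [0,0,0]
  twist: [0,0,0,0,0,0,0,0]

```text
t: 6.7
tool_pos: [0.5225, 0.1091, 0.0772]
orientation: [2.221, 2.221, 0.001]
force: [0.6, -0.4, -0.2]
opening: 0.0628
gripper_force: 20.0
```

Call:
apply_moves:
  delta_pos:
    - [0,0,0.3]
    - [0,0,0.3]
    - [0,0,0.2]
    - [0,0,0]
    - [0,0,0]
  twist: [0,0,0,0,0]

```text
t: 7.32
tool_pos: [0.522, 0.109, 0.0687]
orientation: [2.221, 2.221, 0.0]
force: [-0.8, -0.5, -0.8]
opening: 0.0628
gripper_force: 20.0
```

Call:
apply_moves:
  delta_pos:
    - [0,0,0.1]
    - [0,0,0.1]
    - [0,0,0]
    - [0,0,0]
  twist: [0,0,0,0]

```text
t: 7.82
tool_pos: [0.522, 0.109, 0.0666]
orientation: [-2.221, -2.221, -0.0]
force: [-0.1, 0.9, 0.4]
opening: 0.0628
gripper_force: 20.0
```

Call:
apply_moves:
  delta_pos:
    - [0,0,0.1]
    - [0,0,0]
    - [0,0,0]
  twist: [0,0,0]

```text
t: 8.2
tool_pos: [0.522, 0.109, 0.0657]
orientation: [2.221, 2.221, 0.0]
force: [0.5, -0.2, -1.5]
opening: 0.0629
gripper_force: 20.0
```

Call:
apply_moves:
  delta_pos:
    - [0,0,0.1]
    - [0,0,0]
    - [0,0,0]
  twist: [0,0,0]

```text
t: 8.57
tool_pos: [0.5222, 0.1092, 0.0655]
orientation: [2.221, 2.221, 0.0]
force: [-3.6, -0.2, 8.1]
opening: 0.0628
gripper_force: 20.0
```

Call:
apply_moves:
  delta_pos:
    - [0,0,0.1]
    - [0,0,0]
    - [0,0,0]
  twist: [0,0,0]

```text
t: 8.95
tool_pos: [0.5224, 0.1092, 0.0654]
orientation: [2.221, 2.221, 0.001]
force: [-7.2, 0.3, 15.8]
opening: 0.0626
gripper_force: 20.0
```

Call:
apply_moves:
  delta_pos:
    - [0,0,-0.15]
    - [0,0,0]
    - [0,0,0]
  twist: [0,0,0]

```text
t: 9.32
tool_pos: [0.5223, 0.1091, 0.0655]
orientation: [2.221, 2.221, 0.001]
force: [-0.8, 0.7, 5.8]
opening: 0.0628
gripper_force: 20.0
```

Call:
apply_moves:
  delta_pos:
    - [0,0,0]
    - [0,0,0]
    - [0,0,0]
    - [0,0,0]
    - [0,0,0]
  twist: [0,0,0,0,0]
  gripper: 7.5

```text
t: 9.95
tool_pos: [0.522, 0.109, 0.0651]
orientation: [-2.221, -2.221, 0.0]
force: [-0.4, -0.1, 0.8]
opening: 0.0748
gripper_force: 0.0
```

Call:
apply_moves:
  delta_pos:
    - [0,0,-1.0]
    - [0,0,-2.0]
    - [0,0,-3.0]
    - [0,0,-4.0]
    - [0,0,-4.0]
    - [0,0,-4.0]
    - [0,0,-3.0]
    - [0,0,0]
  twist: [0,0,0,0,0,0,0,0]

```text
t: 10.95
tool_pos: [0.5236, 0.1092, 0.2792]
orientation: [2.218, 2.219, 0.008]
force: [-0.2, -0.2, -0.7]
opening: 0.0748
gripper_force: 0.0
```

Run:
```python
from plant import robot
from h import *
d={n:robot.read_camera(n) for n in ["side","scene","wrist"]};s=robot.read_state();print(s["t"],s["tool_pos"],s["opening"])
pickle.dump(d,open("cams3.pkl","wb"))
M=np.zeros((600,800,3),np.uint8)
w=d["wrist"];M[:300,:480]=cv2.resize(w["frame"][:,:,::-1],(480,300))
M[300:,:400]=crop(d["scene"],225,110,133,100,3.0)[:300,:400] if 0 else cv2.resize(crop(d["scene"],220,90,120,90,1),(400,300))
M[300:,400:]=cv2.resize(crop(d["side"],280,150,220,165,1),(400,300))
cv2.imwrite("pics/m6.png",M)
for n in ("wrist","scene","side"): print(n,"rim",proj(d[n],[.522,.109,.097]),"foot",proj(d[n],[.522,.109,.008]))
```

```text
11.1 [0.52147384 0.1089668  0.27407172] 0.07497070849674194
wrist rim [319.58427615 187.86947223] foot [319.51080206 174.37138064]
scene rim [277.00174883 180.80162467] foot [279.15542545 200.52620055]
side rim [384.67854776 207.69103069] foot [379.50564116 226.57679668]
```

View pics/m6.png

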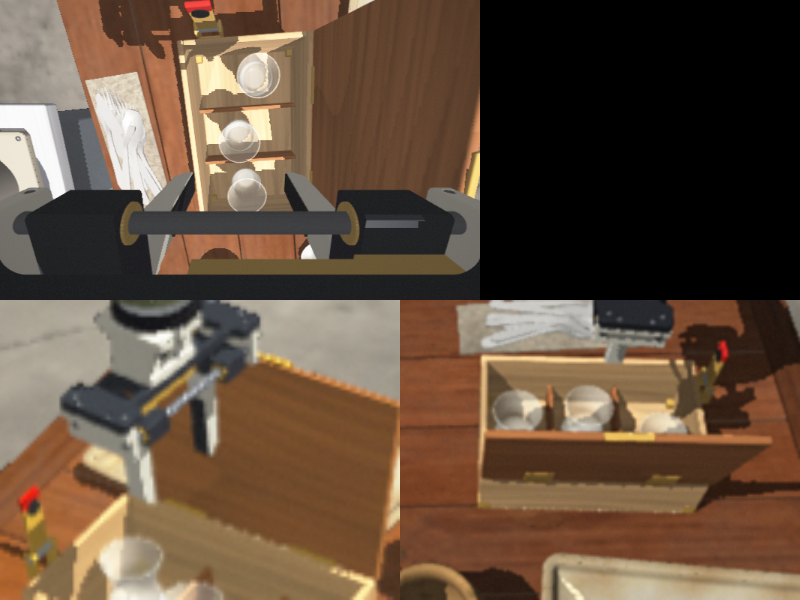

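Call:
apply_moves:
  delta_pos:
    - [0,0,-3.0]
    - [0,0,-3.5]
    - [0,1.0,-2.5]
    - [0,4.0,0]
    - [0.2,4.5,0]
    - [0.2,4.5,0]
    - [0.3,4.5,0]
    - [0.3,2.5,0]
  twist: [0,0,0,0,0,0,0,0]
  gripper: 0
  squeeze: 20

```text
t: 12.1
tool_pos: [0.7331, 0.1188, 0.3613]
orientation: [-2.22, -2.219, 0.006]
force: [-0.1, -0.2, -0.5]
opening: 0.0014
gripper_force: 0.0
```

Call:
apply_moves:
  delta_pos:
    - [0,0,0]
    - [0,0,0]
  twist: [0,0]

```text
t: 12.35
tool_pos: [0.7314, 0.119, 0.3637]
orientation: [-2.22, -2.22, 0.003]
force: [-0.5, -0.7, 0.5]
opening: 0.0003
gripper_force: 0.0
```

Run:
```python
from plant import robot
from h import *
s=robot.read_state();print(s["t"],s["tool_pos"],s["opening"],s["orientation"])
d=pickle.load(open("cams3.pkl","rb"));si,sc=d["side"],d["scene"]
# lid top edge in side m6: left end (487,437) right end (770,440) of 400x300 for 220x165 crop
k=220/400
for u,v in ((87,437-300),(370,440-300)):
    print(280+u*k,150+v*k,[onz(si,280+u*k,150+v*k,z) for z in (.27,.28,.29)])
print("pot",onz(si,297,310,.12),onz(pickle.load(open("cams0.pkl","rb"))["scene"],373,140,.12))
```

```text
12.35 [0.73138969 0.11900153 0.36371914] 0.00031585379324271663 [-2.22034658 -2.22045847  0.00281364]
327.85 225.35000000000002 [array([ 0.68779329, -0.02186214,  0.27      ]), array([ 0.69376437, -0.02178072,  0.28      ]), array([ 0.69973545, -0.02169931,  0.29      ])]
483.5 227.0 [array([0.66321151, 0.26503881, 0.27      ]), array([0.66955686, 0.260752  , 0.28      ]), array([0.67590221, 0.25646519, 0.29      ])]
pot [ 0.80030238 -0.06988919  0.12      ] [ 0.84360992 -0.05503829  0.12      ]
```

Call:
apply_moves:
  delta_pos:
    - [0,0,2.0]
    - [0,0,3.0]
    - [0,0,3.0]
    - [0,0,1.0]
    - [0,0,0]
  twist: [0,0,0,0,0]

```text
t: 12.98
tool_pos: [0.7313, 0.119, 0.2754]
orientation: [-2.221, -2.221, 0.001]
force: [0.6, -0.2, -0.0]
opening: 0.0007
gripper_force: 0.0
```

Call:
apply_moves:
  delta_pos:
    - [0,-1.5,0]
    - [0,-1.5,0]
    - [-0.1,-1.5,0]
    - [-0.1,-1.5,0]
    - [-0.1,-1.0,0]
    - [-0.1,-1.0,0]
    - [0,0,0]
  twist: [0,0,0,0,0,0,0]

```text
t: 13.85
tool_pos: [0.6515, 0.115, 0.2756]
orientation: [-2.221, -2.221, 0.0]
force: [0.2, -0.2, 0.6]
opening: 0.0006
gripper_force: 0.0
```

Call:
apply_moves:
  delta_pos:
    - [-0.1,-1.5,0]
    - [-0.1,-1.5,0]
    - [-0.1,-1.7,0]
  twist: [0,0,0]

```text
t: 14.22
tool_pos: [0.6047, 0.1119, 0.2743]
orientation: [-2.221, -2.221, 0.001]
force: [2.4, 0.0, -1.1]
opening: 0.0007
gripper_force: 1.1
```

Run:
```python
from plant import robot
from h import *
s=robot.read_state();print(s["t"],s["tool_pos"],s["force"])
d={n:robot.read_camera(n) for n in ["side","scene","wrist"]}
pickle.dump(d,open("cams4.pkl","wb"))
y=np.radians(4.2);R=np.array([[np.cos(y),-np.sin(y)],[np.sin(y),np.cos(y)]])
def P(x,yy,z): return [*(np.array([.542,.1105])+R@[x,yy]),z]
# hue of picture at expected side-view spots and old lid edge spots; brown-diff between cams3 and now
o=pickle.load(open("cams3.pkl","rb"))
for n in ("side","scene"):
    df=np.abs(d[n]["frame"].astype(int)-o[n]["frame"]).sum(2)>60
    print(n,"changed",df.sum())
    for th in (1.83,1.57,1.2):
        a=[proj(d[n],P(.09-r*np.cos(th),-.12,.106+r*np.sin(th))).round().astype(int) for r in (.06,.12,.17)]
        print(th,[(p.tolist(),d[n]["frame"][p[1],p[0]].tolist(),o[n]["frame"][p[1],p[0]].tolist()) for p in a])
```

```text
14.225 [0.60473065 0.11185591 0.27427749] [ 2.41681922  0.01259159 -1.14083228]
side changed 23969
1.83 [([337, 239], [146, 91, 54], [77, 48, 30]), ([339, 232], [141, 88, 54], [79, 49, 30]), ([340, 225], [150, 95, 57], [172, 110, 64])]
1.57 [([337, 232], [142, 89, 55], [84, 56, 36]), ([338, 217], [145, 91, 55], [144, 132, 115]), ([340, 203], [155, 98, 60], [137, 129, 111])]
1.2 [([337, 224], [150, 95, 56], [193, 124, 73]), ([338, 201], [155, 98, 56], [145, 134, 116]), ([339, 181], [165, 105, 63], [243, 203, 144])]
scene changed 26920
1.83 [([329, 154], [236, 224, 188], [118, 77, 47]), ([331, 137], [75, 107, 138], [122, 81, 47]), ([333, 122], [147, 139, 128], [112, 75, 42])]
1.57 [([327, 156], [118, 79, 45], [113, 75, 43]), ([326, 141], [66, 99, 129], [116, 77, 44]), ([326, 128], [35, 58, 77], [122, 81, 46])]
1.2 [([323, 161], [110, 72, 43], [116, 77, 42]), ([319, 151], [110, 72, 40], [116, 75, 44]), ([316, 142], [110, 73, 42], [115, 76, 42])]
```

Call:
apply_moves:
  delta_pos:
    - [-0.1,-1.4,0.5]
    - [-0.1,-1.4,0.65]
    - [-0.1,-1.2,0.8]
    - [-0.1,-1.2,0.9]
    - [-0.1,-1.1,1.0]
    - [0,-1.0,1.15]
    - [-0.1,-0.9,1.2]
    - [0,-0.7,1.35]
  twist: [0,0,0,0,0,0,0,0]

```text
t: 15.38
tool_pos: [0.5164, 0.106, 0.1995]
orientation: [2.221, 2.221, 0.0]
force: [-0.5, -0.6, 2.3]
opening: 0.0004
gripper_force: 0.8
```

Call:
apply_moves:
  delta_pos:
    - [0,-0.6,1.4]
    - [0,-0.5,1.4]
    - [0,-0.3,1.4]
    - [0,-0.2,1.2]
    - [0,0,0]
  twist: [0,0,0,0,0]

```text
t: 16.0
tool_pos: [0.499, 0.106, 0.1441]
orientation: [-2.22, -2.22, 0.003]
force: [-0.8, 0.1, -0.0]
opening: 0.0001
gripper_force: 0.0
```

Call:
apply_moves:
  delta_pos:
    - [0,0,0.3]
    - [0,0,0.1]
    - [0,0,0]
  twist: [0,0,0]

```text
t: 16.38
tool_pos: [0.5002, 0.1061, 0.1419]
orientation: [2.221, 2.221, 0.001]
force: [0.1, 0.7, 1.2]
opening: 0.0006
gripper_force: 0.1
```

Call:
apply_moves:
  delta_pos:
    - [0,0,0.2]
    - [0,0,0]
    - [0,0,0]
  twist: [0,0,0]

```text
t: 16.75
tool_pos: [0.5003, 0.1061, 0.1412]
orientation: [2.221, 2.221, 0.001]
force: [-5.1, -0.4, 11.7]
opening: 0.0001
gripper_force: 5.7
```

Call:
apply_moves:
  delta_pos:
    - [0,0,0.1]
    - [0,0,0]
    - [0,0,-2.0]
    - [0,0,-4.0]
    - [0,0,-4.0]
    - [2.0,-0.4,-2.5]
    - [4.0,-0.4,0]
    - [4.0,-0.4,0]
  twist: [0,0,0,0,0,0,0,0]

```text
t: 17.75
tool_pos: [0.4883, 0.2069, 0.2644]
orientation: [2.222, 2.22, 0.002]
force: [-0.2, -0.4, -1.2]
opening: 0.0005
gripper_force: 0.0
```

Call:
apply_moves:
  delta_pos:
    - [4.0,-0.4,0]
    - [4.0,0,0]
    - [2.7,0,0]
    - [0,0,0]
    - [0,0,0]
  twist: [0,0,0,0,0]

```text
t: 18.38
tool_pos: [0.484, 0.3125, 0.2634]
orientation: [2.221, 2.221, -0.001]
force: [-0.4, -0.6, -0.4]
opening: 0.0007
gripper_force: 0.0
```

Run:
```python
from plant import robot
from h import *
s=robot.read_state();print(s["t"],s["tool_pos"],s["force"])
d={n:robot.read_camera(n) for n in ["side","scene","wrist"]}
pickle.dump(d,open("cams5.pkl","wb"))
M=np.zeros((600,800,3),np.uint8)
M[:400,:640]=d["wrist"]["frame"][:,:,::-1]
M[400:,:400]=cv2.resize(crop(d["scene"],210,110,140,70,1),(400,200))
M[400:,400:]=cv2.resize(crop(d["side"],310,150,180,90,1),(400,200))
cv2.imwrite("pics/m7.png",M)
w=d["wrist"];print("tip px",proj(w,[.4815,.2605,.188]),"pivot",proj(w,[.486,.26,.12]))
```

```text
18.375 [0.48403197 0.31245249 0.26344663] [-0.40629775 -0.56058361 -0.38823001]
tip px [316.48008544 273.96856697] pivot [321.2720482  242.10693977]
```

View pics/m7.png

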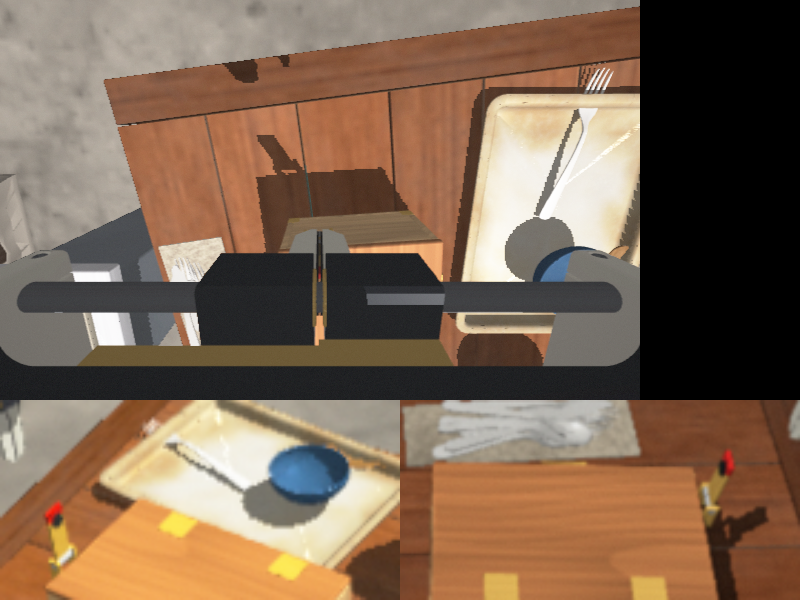

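Call:
apply_moves:
  delta_pos:
    - [0,0,2.0]
    - [0,0,3.0]
    - [0,0,2.0]
    - [0,0,0]
    - [-1.5,0,0]
    - [-1.5,0,0]
    - [-1.5,0,0]
  twist: [0,0,0,0,0,0,0]

```text
t: 19.4
tool_pos: [0.4847, 0.2671, 0.1948]
orientation: [2.221, 2.221, 0.004]
force: [1.2, 3.0, -1.1]
opening: 0.0004
gripper_force: 1.3
```

Call:
apply_moves:
  delta_pos:
    - [-0.8,0,0.1]
    - [-0.8,0,0.2]
    - [-0.8,0,0.4]
    - [-0.8,0,0.5]
    - [-0.6,0,0.7]
    - [-0.6,0,0.8]
    - [-0.3,0,0.9]
    - [0,0,0]
  twist: [0,0,0,0,0,0,0,0]

```text
t: 20.4
tool_pos: [0.483, 0.2204, 0.1561]
orientation: [-2.221, -2.22, 0.004]
force: [-0.9, 0.1, -0.6]
opening: 0.0004
gripper_force: 0.0
```

Call:
apply_moves:
  delta_pos:
    - [-0.2,0,0.4]
    - [0,0,0.4]
    - [0,0,0.2]
    - [0,0,0]
    - [0,0,0]
  twist: [0,0,0,0,0]

```text
t: 21.02
tool_pos: [0.484, 0.2189, 0.1477]
orientation: [2.221, 2.221, -0.0]
force: [-1.7, -2.1, 3.1]
opening: 0.0007
gripper_force: 1.9
```

Call:
apply_moves:
  delta_pos:
    - [0,0,0.1]
    - [0,0,0]
    - [0,0,0]
  twist: [0,0,0]

```text
t: 21.4
tool_pos: [0.484, 0.2189, 0.1476]
orientation: [2.221, 2.221, -0.0]
force: [-5.6, -3.8, 10.6]
opening: 0.0004
gripper_force: 5.3
```

Call:
apply_moves:
  delta_pos:
    - [0,0,-1.0]
    - [0,0,-3.0]
    - [0,0,-4.0]
    - [0,0,-4.0]
    - [0,0,-3.0]
    - [0,0,0]
    - [0,0,0]
  twist: [0,0,0,0,0,0,0]

```text
t: 22.28
tool_pos: [0.4837, 0.219, 0.2956]
orientation: [-2.221, -2.221, 0.001]
force: [-0.3, -0.3, -0.7]
opening: 0.0004
gripper_force: 0.0
```

Run:
```python
from plant import robot
from h import *
s=robot.read_state();print(s["t"],s["tool_pos"],s["force"])
pts=[]
for n in ("side","scene"):
    c=robot.read_camera(n);i=c["frame"].astype(int);m=(i[:,:,0]>110)&(i[:,:,1]<60)&(i[:,:,2]<60)
    u,v=proj(c,[.491,.19,.12]).astype(int);M=np.zeros_like(m);M[v-30:v+30,u-30:u+40]=1
    q=np.argwhere(m&M);print(n,(u,v),q.mean(0),len(q)); pts.append((c,q.mean(0)[1],q.mean(0)[0]))
print(tri(*pts))
```

```text
22.275 [0.48371023 0.21902098 0.29558022] [-0.25774257 -0.26488731 -0.66060493]
side (np.int64(420), np.int64(194)) [193.64102564 422.20512821] 39
scene (np.int64(250), np.int64(171)) [171.25 247.25] 20
(array([0.48672015, 0.1972002 , 0.11969707]), [np.float64(0.0020109623954399055), np.float64(0.002010962395440025)])
```

Red tip triangulates to z ≈ 0.120 m, about 63 mm toward −y from the pivot, so the clamp is flat and the robot is clear. Handing in.

```bash
python3 -c "
from plant import robot
print(robot.close_job())"
```

```text
the job is handed in; nothing more can be done
None
```

I set the glass down upright in the middle bay, shut the lid, folded the clamp flat onto it, moved the arm clear and handed the job in after about 22 s of robot time; no verdict came back.

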